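# Seat a cleaner bottle in its opening stand and take off the push-and-turn cap

## Task

Push the square white cleaner bottle by its body along the channel of its aluminium opening stand until it is fully home against the rubber end stop, and keep it pressed firmly against that for about a second while the sprung catch snaps in behind it. Then grip the black safety cap, push it down, twist it counter-clockwise (seen from above) while it is down, and lift it straight off. Finish while holding the cap in the gripper, level and still, about 6 cm above the neck and right over it, with the bottle still standing home in the stand; leave everything else on the bench where it is.

Things in the scene. Friction and masses are not known exactly. Their poses are not given: they have to be found in the camera images.
- stand: Opening stand, fixed: aluminium channel on a plate 210 x 110 x 8 mm (x = -160 to 50 mm); channel floor 8 mm above the bench. Origin: bench height, under the centre of the bottle's home place; x along the channel in the direction the bottle is slid home, z up. Channel 67 mm wide, side walls 10 mm thick, 32 mm high (above bench), from x = -126 to 34 mm; end wall 38 mm high; near end open.
- stop_pad: Rubber end stop in the channel, 50 mm wide, 13 to 31 mm above the bench; origin: its centre. Its face is at x = 32 mm of the stand: a bottle that just touches it has its origin at x = 0. It yields 3 mm per 10 N, up to 4.5 mm (then the rigid wall): press with 5 to 12 N, and keep that push up while the catch snaps in. Let go, it moves the bottle back by up to 3 mm, onto the catch.
- catch (a joint): Sprung catch in the channel's left (+y) wall, slide, m: 0 = sprung fully out; grows (to 0.009) as it is pushed out of the channel. A ramp on its near side lets the bottle push it back by itself (spring 1 to 2 N; reads about 0.006 while the bottle passes); it snaps out behind the bottle's near face when the bottle is home.
- catch_nose (a point): Tip of the catch's nose: when out it stands 26 mm to +y of the channel's middle (7.5 mm into the channel), 12 to 26 mm above the bench; its flat far side is at x = -34.5 mm of the stand. Fingers that follow the bottle should stay within 22 mm of the channel's middle.
- bottle: Square white plastic bottle, loose, 0.35 to 0.6 kg; body 64 x 64 mm, 56 mm high, then a round neck. Origin: centre of its underside (on the channel floor); axes as the stand's. Starts upright in the channel, 80 to 100 mm short of home. Push the middle of its near face (32 mm from its axis) low, 25 to 45 mm above the bench, with the gripper's body clear of the cap; slides with about 3 to 8 N.
- neck_rim (a point): Centre of the mouth of the bottle's neck (32 mm across), 92 mm above the bottle's underside, 100 mm above the bench.
- cap: Round black ribbed cap on the neck, loose, 53 mm across, 26 mm high, 50 g. Origin: centre of its underside, z up; locked, that is 77 mm above the bottle's underside (85 mm above the bench), 21 mm above the shoulder. Grip it from above at any angle, 30 N or more. Held up by a spring: 5 N to start moving down, 12 N at the hard stop 7 mm down.
- cap_grip (a point): Point on the cap's axis, 15 mm above its underside, where to grip. To open: push down 4 to 7 mm, keep it down, turn counter-clockwise from above by 55 to 95 degrees (70 is best), then lift; it is then free. Without pushing it turns only some 4 degrees either way. The bottle itself turns at most about 3 degrees in the channel.
- tweezers: Bystander: steel tweezers, 122 mm long, 9 mm high, lying left of the stand, loose. Origin: centre of its underside.
- torque_wrench: Bystander: small grey torque wrench, 139 mm long, 14 mm high, lying right of the stand, loose. Origin: centre of its underside.
- tape_roll: Bystander: roll of tape, 66 mm across, 19 mm high, loose, to the right. Origin: centre of its underside.
- n_tee: Bystander: pale coaxial tee piece, 70 x 40 x 20 mm, loose, to the left. Origin: centre of its underside.
- splitter_block: Bystander: small grey metal block with two brass connectors, 60 x 52 x 19 mm, loose, behind the stand. Origin: centre of its underside.
Not all that is in view belongs to the job. Several things have the shape of the cap; the one meant has the colours described above.

How it is judged:
On the way, in this order (a step that is already met when the one before it is completed fails the run):
1. the gripper keeps the bottle pressed against the end stop for 0.5 s, with the catch sprung out behind it (contact force between bottle and stop_pad above 2 N and contact force between any of the fingers, the arm and bottle above 1 N and x of bottle in the frame of stand above -0.002 m and value of joint catch below 0.002 m), for 0.5 s.
2. the fingers push the cap down on the neck, at least 3 mm (contact force between the fingers and cap above 1 N and z of cap in the frame of bottle below 0.074 m), for 0.05 s.
3. the cap is turned at least 40 degrees while still on the neck (angle between the x axis of cap and the x axis of bottle, either way round above 0.7 rad and z of cap in the frame of bottle below 0.082 m), for 0.05 s.
At the end, for the whole second after the job is handed in: Cap held in the fingers, still, level (0.2 rad), its underside 30-100 mm above the neck rim, within 25 mm of its axis; bottle upright on the channel floor within 5 mm of home, catch out (within 3 mm); the five loose bystanders within 30 mm of their places (contact force between the fingers and cap above 1 N and z of cap in the frame of neck_rim between 0.03 and 0.1 m and horizontal distance between cap and neck_rim below 0.025 m and angle between cap's own z axis and vertical below 0.2 rad and linear speed of cap below 0.03 m/s and x of bottle in the frame of stand above -0.005 m and height (world z) of bottle below 0.011 m and angle between bottle's own z axis and vertical below 0.06 rad and value of joint catch below 0.003 m and distance of each of tweezers, torque_wrench, tape_roll, n_tee, splitter_block from where it was at the start of the episode below 0.03 m); the arm keeps its last pose, push and grip.
It fails at once if the bottle is tipped (angle between bottle's own z axis and vertical above 0.35 rad).
It fails at once if the bottle is lifted out of the stand (height (world z) of bottle above 0.04 m).
It also fails if it takes over 64 s, if anything falls off the work surface, if the arm or the gripper's body presses on something with over 40 N, if the wrist force passes 120 N, or if a joint passes its speed limit or range.

## Robot

A 7-joint arm with a two-finger parallel gripper is mounted at the origin on a cart in front of the work surface, level with it; the furniture and walls round the work are solid. World frame = base frame: x ahead of the robot, y to its left, z up, the work surface at z = 0. Lengths are in m, angles in rad, forces in N, time in s.
With the tool pointing down it reaches from about 0.4 to 0.85 m from the base axis. Payload 10.4 kg.
Tool frame: the origin (TCP) lies on the centre line of the jaws, within the pads' length; the fingertips stand 11 mm ahead of it and the grasp point (between the pads) lies 8 mm behind it (tip_reach is the distance from the TCP to the fingertips, in m); z points along the fingers, y is the line along which they close (so a half turn about z gives the same grasp; the last joint's range is limited). The gripper opens to 85 mm and grips with 20 to 120 N. Pads are 22 mm wide; open, the fingers measure 114 mm over their backs; the gripper's body (76 mm by 85 mm) begins 54 mm behind the grasp point. The pads swing forward as they close: fully open they stand 13 mm farther back than shut.
Start: joints at [1.237, 0.332, -0.065, 1.46, 0.022, 1.35, -0.088], TCP at [0.191, -0.595, 0.242] pointing down, gripper open.
Joint ranges: [-2.6, 2.6], [-0.5, 2.12], [-1.47, 1.34], [0.16, 2.42], [-1.27, 4.41], [0.06, 2.06], [-2.6, 2.6]. Speed limits (rad/s): [2.22, 2.22, 2.79, 2.79, 3.14, 3.14, 3.14].

## Interface

Orientations are given as a unit quaternion [x, y, z, w].
In Python, from workcell import get_obs, camera, hand_in, tip_reach gives the robot as it stands. The module is installed in compiled form; this text tells all that it offers.
- The arm moves only by the tool move_arm, never from a script. Its argument "plan" is a list of rows, each an object with "delta_pos": the shift along the tool's x, y, z in shares of 1 m (1.0 is 1 m), a list of three; "turn": the turn, a rotation vector about the tool's x, y, z in a scale on which 1.0 is pi/2 rad, a list of three; "fingers": the closure, from 0 (fully open) to 1 (shut). A call has 1 to 12 rows; each row is the pose to reach, as a shift and turn from the pose commanded when the call began, along the tool's axes at that moment; what a row does not reach only later rows make up. A row lasts 1/8 s, in which the tool goes at most 62.5 mm and 10.7 degrees, less where a joint would pass 70% of its speed; a pose out of reach is approached as far as the arm can. A call with a gripper value outside its range is refused whole. The fingers move at their own pace and stop on an object; "force" is the grip in N (left out, the last holds). Time passes only in rows, so rows that repeat a pose let the fingers close. It gives the time, the measured TCP pose, the force, the opening and the grip force at its end, in the units of the state.
- get_obs(): the state, without advancing time (a new reading comes with each control period).
- camera(name): name is "scene" or "top" or "wrist"; returns a dict with "color" (420x560x3 uint8, red, green, blue), "range_z" (420x560 float32, m along the optical axis (not along the pixel's ray), 0 where there is no reading), "fx", "fy", "cx", "cy" (pixels), "R" (3x3) and "t" (3): a world point X has camera coordinates R X + t; the wrist camera has in their place "tool_from_camera" (4x4, takes a point from camera to tool coordinates, whose origin is the TCP and whose axes are the flange's). Camera axes: x right, y down, z forward; pixel columns grow to the right and rows downward; lengths in m; the calibration is good to about 2 mm. A picture is of the moment at which its call begins: read the wrist's pose just before it.
- hand_in(): hands the job in; it is judged then, once.
The state is a dict: "clock": time; "joint_pos": joint angles; "joint_velocities": joint speeds; "tau": joint torques, N m; "position": TCP position; "ee_rot": TCP orientation; "ft_force": force on the tool from outside, world axes, zero at the start; "torque": the same for the moment, N m; "grip_width": opening from 0.0 (shut) to 1.0 (fully open); "grasp_force": force on a finger pad.
Only numpy, scipy, OpenCV 4.12 (cv2) and the standard library are available. Lean on these libraries where they do the work, as an engineer would, in place of code of your own. Each camera call takes 0.05 s, during which the arm holds its last target. There are 200 camera calls.

## Working session

There is one attempt and no reset: what is moved stays moved. The work goes in short steps, Python scripts to look and compute and a tool call to move; the robot and the scene stay as the last step left them, time stands still between calls to the robot, and variables do not carry over. Pictures are saved under pics/ and viewed, at most 10 in all, crops included, and the job is handed in when it is done.

Besides the shell and the picture viewer there is one more tool, called after ">>>" as a command line: name --argument value ..., lists and objects as JSON in quotes. move_arm: Moves the arm, as the interface text tells. Its arguments: {"type":"object","properties":{"plan":{"type":"array","items":{"type":"object","properties":{"delta_pos":{"type":"array","items":{"type":"number"}},"turn":{"type":"array","items":{"type":"number"}},"fingers":{"type":"number"}}}},"force":{"type":"number"}},"required":["plan"]}

```bash
mkdir -p pics
cat > h.py <<'E'
import numpy as np, cv2
from workcell import *
def cloud(c):
    z=c['range_z'];v,u=np.mgrid[:z.shape[0],:z.shape[1]]
    P=np.stack([(u-c['cx'])/c['fx']*z,(v-c['cy'])/c['fy']*z,z],-1)
    W=(P-c['t'])@c['R']; W[z==0]=np.nan
    return W
E
python3 - <<'E'
from h import *
o=get_obs();print({k:np.round(v,3) for k,v in o.items()},tip_reach)
for n in('scene','top'):
    c=camera(n);np.savez(n,**c);cv2.imwrite(f'pics/{n}.png',c['color'][...,::-1]);print(n,c['R'].round(2).tolist(),c['t'].round(2))
E
```

```text
{'clock': np.float64(0.0), 'joint_pos': array([ 1.237,  0.333, -0.065,  1.461,  0.022,  1.35 , -0.088]), 'joint_velocities': array([-0.001,  0.001, -0.001, -0.001, -0.002, -0.   , -0.001]), 'tau': array([-0.0000e+00, -6.2544e+01,  4.9000e-02, -3.9161e+01,  1.6000e-02,
        1.0000e-02,  0.0000e+00]), 'position': array([ 0.191, -0.595,  0.242]), 'ee_rot': array([ 0.988,  0.155, -0.   , -0.001]), 'ft_force': array([-0.19 ,  0.146, -0.4  ]), 'torque': array([ 0.007, -0.035, -0.014]), 'grasp_force': np.float64(0.0), 'grip_width': np.float64(1.002)} 0.011
scene [[-0.62, -0.78, -0.01], [-0.33, 0.27, -0.9], [0.71, -0.56, -0.43]] [0.37 0.29 0.49]
top [[-0.02, -1.0, -0.01], [-0.99, 0.02, -0.14], [0.14, 0.0, -0.99]] [0.03 0.59 1.02]
```

View pics/top.png

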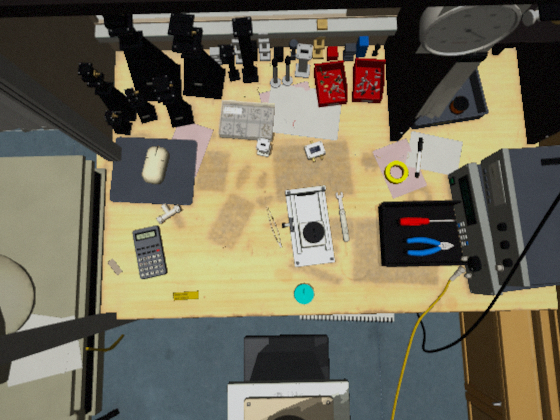

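View pics/scene.png

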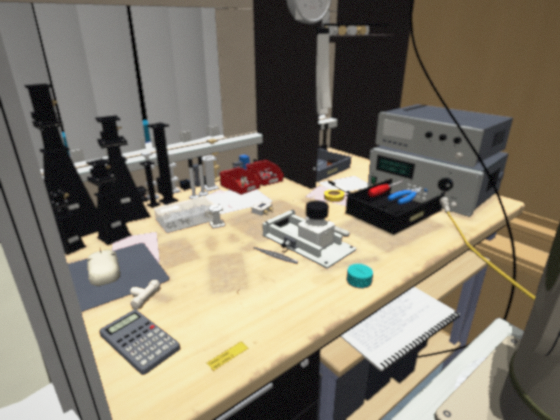

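The top view shows the stand around (310,225). The bottle with its black cap is at about (315,232), and the channel opens toward the robot (image down). The teal look-alike cap is at (304,293), the tweezers at (275,225) and the wrench at (343,215).

Run:
```python
from h import *
c=dict(np.load('top.npz'));W=cloud(c)
s=W[180:275,275:345].reshape(-1,3);s=s[~np.isnan(s).any(1)]
def rect(lo,hi,pts=s):
    p=pts[(pts[:,2]>lo)&(pts[:,2]<hi)][:,:2]
    r=cv2.minAreaRect((p*1000).astype(np.float32));print(lo,hi,len(p),'ctr',np.round(r[0],1),'size',np.round(r[1],1),'ang',round(r[2],2),'mean',p.mean(0).round(4));return p
rect(.1,.125);rect(.055,.075);rect(.026,.045);rect(.004,.045)
print(np.histogram(s[:,2],bins=np.arange(-.01,.13,.005)))
im=cv2.resize(c['color'][170:285,255:365],None,fx=5,fy=5,interpolation=cv2.INTER_CUBIC);cv2.imwrite('pics/c.png',im[...,::-1])
for p in[(225,310),(232,315),(190,305),(260,315),(225,275),(215,343)]:print(p,W[p].round(3))
c2=dict(np.load('scene.npz'));s2=cloud(c2).reshape(-1,3);s2=s2[~np.isnan(s2).any(1)]
m=(abs(s2[:,0]-s[:,0].mean())<.15)&(abs(s2[:,1]-s[:,1].mean())<.1);s2=s2[m]
rect(.1,.125,s2);rect(.055,.07,s2);rect(.026,.045,s2)
```

```text
0.1 0.125 358 ctr [535.6 -72.8] size [51.7 51.9] ang 79.87 mean [ 0.5358 -0.0725]
0.055 0.075 224 ctr [536.4 -72.5] size [64.3 63.9] ang 5.75 mean [ 0.5285 -0.0664]
0.026 0.045 720 ctr [577.3 -56.6] size [179.7 119.9] ang 1.9 mean [ 0.5966 -0.0622]
0.004 0.045 2684 ctr [559.1 -70.1] size [190.5 257.6] ang 88.71 mean [ 0.569  -0.0724]
(array([  41, 1828, 1582, 1392,  323,   44,   62,  169,  379,  159,   28,
          6,    6,   36,  149,   39,    0,    0,    0,    2,    8,    4,
          5,  129,  222,    2,    0,    0]), array([-0.01 , -0.005,  0.   ,  0.005,  0.01 ,  0.015,  0.02 ,  0.025,
        0.03 ,  0.035,  0.04 ,  0.045,  0.05 ,  0.055,  0.06 ,  0.065,
        0.07 ,  0.075,  0.08 ,  0.085,  0.09 ,  0.095,  0.1  ,  0.105,
        0.11 ,  0.115,  0.12 ,  0.125,  0.13 ]))
(225, 310) [ 0.552 -0.064  0.109]
(232, 315) [ 0.534 -0.076  0.111]
(190, 305) [ 0.655 -0.059  0.039]
(260, 315) [ 0.468 -0.081  0.009]
(225, 275) [ 0.567  0.025 -0.   ]
(215, 343) [ 0.588 -0.162  0.016]
0.1 0.125 295 ctr [533.8 -71.5] size [50.2 52.8] ang 47.44 mean [ 0.5289 -0.0669]
0.055 0.07 334 ctr [533.7 -71.5] size [64.3 64.8] ang 6.06 mean [ 0.5221 -0.0603]
0.026 0.045 878 ctr [574.9 -55.2] size [179.6 126.4] ang 1.84 mean [ 0.576  -0.0511]
```

View pics/c.png

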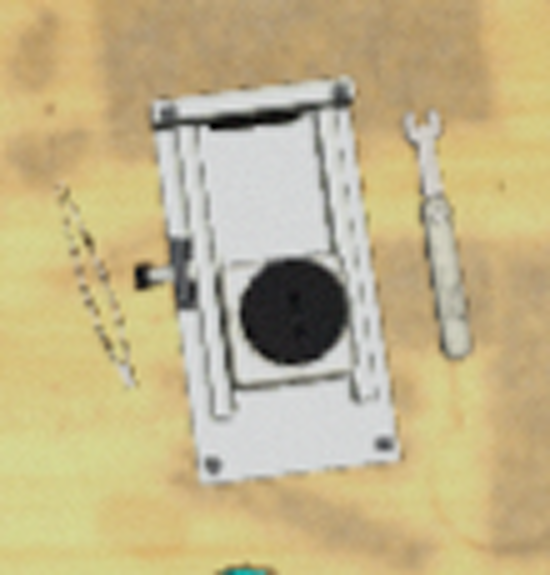

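The crop shows the stand rotated a few degrees. The end stop is at the top (255,118), the catch is in the left wall (180,275) and the cap is at (295,310). Next I refine the stand axis and compute the moves.

```bash
cat >> h.py <<'E'
from scipy.spatial.transform import Rotation as Ro
from scipy.optimize import least_squares
def rel(p,yaw,tilt,o=None):
    """delta_pos, turn from commanded/measured pose to TCP p, tool x at yaw(deg), fingers tilted forward (deg)"""
    o=o or get_obs();R0=Ro.from_quat(o['ee_rot'])
    T=Ro.from_euler('z',yaw,degrees=True)*Ro.from_quat([1,0,0,0])*Ro.from_euler('y',tilt,degrees=True)
    return R0.inv().apply(np.array(p)-o['position']).round(4),(R0.inv()*T).as_rotvec().round(4)
E
python3 - <<'E'
from h import *
for n in('top','scene'):
    s=cloud(dict(np.load(n+'.npz'))).reshape(-1,3);s=s[~np.isnan(s).any(1)]
    q=s[:,:2]-[.535,-.072]; a=np.radians(6);ca,sa=np.cos(a),np.sin(a)
    q=np.c_[q@[ca,sa],q@[-sa,ca]]
    m=(abs(s[:,2]-.032)<.005)&(q[:,0]>-25e-3)&(q[:,0]<.105)&(abs(q[:,1])<.047)&(abs(q[:,1])>.03)
    for sg in(-1,1):
        k=m&(np.sign(q[:,1])==sg);f=np.polyfit(q[k,0],q[k,1],1);print(n,'wall',sg,k.sum(),'yaw',6+np.degrees(np.arctan(f[0])).round(2),'y',np.median(q[k,1]).round(4), f[1].round(4))
    e=(abs(s[:,2]-.038)<.005)&(abs(q[:,1])<.03)&(q[:,0]>.1)&(q[:,0]<.16)
    print('endwall x',np.percentile(q[e,0],[5,50,95]).round(4),np.polyfit(q[e,1],q[e,0],1).round(3),s[e,2].mean())
    p=(abs(s[:,2]-.008)<.004)&(abs(q[:,1])<.05)&(q[:,0]<-.04)&(q[:,0]>-.12);print('plate near',q[p,0].min())
E
```

```text
top wall -1 162 yaw 6.54 y -0.0396 -0.0399
top wall 1 188 yaw 6.18 y 0.0376 0.0375
endwall x [0.118  0.1233 0.1289] [0.002 0.123] 0.037552244121368795
plate near -0.11953136066302739
scene wall -1 43 yaw 10.1 y -0.0363 -0.0436
scene wall 1 223 yaw 7.35 y 0.0405 0.0382
endwall x [0.1141 0.1183 0.1269] [-0.015  0.119] 0.03815266374945341
plate near -0.09188162711655792
```

```bash
python3 -c "
from h import *
print(rel([.465,-.0807,.2],6.3,25))"
```

```text
(array([ 0.4181, -0.4056,  0.0421]), array([-0.0451,  0.4351,  0.1973]))
```

The rows are not in the units I measure in: turns go in shares of pi/2 rad. I convert before sending: 0.4351 rad / 1.5708 = 0.277.

>>> move_arm --plan '[{"delta_pos":[0.0418,-0.0406,0.0042],"turn":[-0.0029,0.0277,0.0125],"fingers":1},{"delta_pos":[0.0836,-0.0811,0.0084],"turn":[-0.0057,0.0554,0.0251],"fingers":1},{"delta_pos":[0.1254,-0.1217,0.0126],"turn":[-0.0086,0.0831,0.0377],"fingers":1},{"delta_pos":[0.1672,-0.1622,0.0168],"turn":[-0.0115,0.1108,0.0502],"fingers":1},{"delta_pos":[0.209,-0.2028,0.021],"turn":[-0.0144,0.1385,0.0628],"fingers":1},{"delta_pos":[0.2509,-0.2434,0.0253],"turn":[-0.0173,0.1662,0.0754],"fingers":1},{"delta_pos":[0.2927,-0.2839,0.0295],"turn":[-0.0201,0.1939,0.0879],"fingers":1},{"delta_pos":[0.3345,-0.3245,0.0337],"turn":[-0.023,0.2216,0.1005],"fingers":1},{"delta_pos":[0.3763,-0.365,0.0379],"turn":[-0.0258,0.2493,0.1131],"fingers":1},{"delta_pos":[0.4181,-0.4056,0.0421],"turn":[-0.0287,0.277,0.1256],"fingers":1},{"delta_pos":[0.4181,-0.4056,0.0421],"turn":[-0.0287,0.277,0.1256],"fingers":1},{"delta_pos":[0.4181,-0.4056,0.0421],"turn":[-0.0287,0.277,0.1256],"fingers":1}]'

```text
clock: 1.6
position: [0.4648, -0.0814, 0.2001]
ee_rot: [0.975, 0.054, 0.216, -0.011]
ft_force: [0.0, -0.6, -0.7]
grip_width: -0.0
grasp_force: 0.0
```

```bash
python3 -c "
from h import *
o=get_obs();print(o['position'],o['joint_pos'].round(2),Ro.from_quat(o['ee_rot']).as_matrix().round(3).tolist())
print(rel([.465,-.0807,.04],6.3,25,o))
c=camera('wrist');cv2.imwrite('pics/w1.png',c['color'][...,::-1]);np.savez('w1',**c)"
```

```text
[ 0.46484912 -0.08144674  0.20007488] [ 0.87 -0.27 -0.61  2.2  -0.43  0.78 -0.97] [[0.901, 0.11, 0.42], [0.1, -0.994, 0.045], [0.422, 0.002, -0.906]]
(array([-0.0674, -0.001 ,  0.1452]), array([0.0014, 0.0002, 0.0008]))
```

View pics/w1.png

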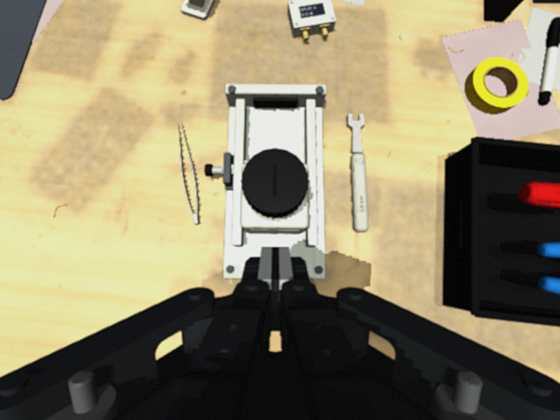

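The wrist view shows the shut fingers (275,265) in line with the channel's middle and the cap at (275,180), so I descend.

>>> move_arm --plan '[{"delta_pos":[-0.0169,0,0.0363],"fingers":1},{"delta_pos":[-0.0337,0,0.0726],"fingers":1},{"delta_pos":[-0.0506,-0.0005,0.1089],"fingers":1},{"delta_pos":[-0.0674,-0.001,0.1452],"fingers":1},{"delta_pos":[-0.0674,-0.001,0.1452],"fingers":1},{"delta_pos":[-0.0674,-0.001,0.1452],"fingers":1}]'

```text
validation failed for argument at $.pl...
```

```bash
python3 -c "
from h import *
o=get_obs();print(o['position'],o['joint_pos'].round(2),o['ft_force'],rel([.465,-.0807,.04],6.3,25,o))
f=np.array([np.cos(np.radians(6.3)),np.sin(np.radians(6.3)),0])
print(rel(o['position']+.1*f,6.3,25,o))"
```

```text
[ 0.46484782 -0.08197802  0.20016511] [ 0.87 -0.27 -0.61  2.2  -0.43  0.78 -0.97] [ 0.15519866 -0.06175201  0.43716034] (array([-0.0674, -0.0015,  0.1453]), array([ 0.0017, -0.0001, -0.0004]))
(array([ 0.0906, -0.0001,  0.0423]), array([ 0.0017, -0.0001, -0.0004]))
```

Every row needs a turn, so I resend with it.

>>> move_arm --plan '[{"delta_pos":[-0.0169,0,0.0363],"turn":[0,0,0],"fingers":1},{"delta_pos":[-0.0337,0,0.0726],"turn":[0,0,0],"fingers":1},{"delta_pos":[-0.0506,-0.0005,0.1089],"turn":[0,0,0],"fingers":1},{"delta_pos":[-0.0674,-0.001,0.1452],"turn":[0,0,0],"fingers":1},{"delta_pos":[-0.0674,-0.001,0.1452],"turn":[0,0,0],"fingers":1},{"delta_pos":[-0.0674,-0.001,0.1452],"turn":[0,0,0],"fingers":1}]'

```text
clock: 2.4
position: [0.4661, -0.0811, 0.0414]
ee_rot: [0.975, 0.053, 0.217, -0.011]
ft_force: [-0.3, -0.3, 0.4]
grip_width: 0.0
grasp_force: 0.0
```

```bash
python3 -c "
from h import *
o=get_obs();print(o['position'],o['joint_pos'].round(2),o['ft_force'],rel([.465,-.0807,.04],6.3,25,o))
f=np.array([np.cos(np.radians(6.3)),np.sin(np.radians(6.3)),0])
print(rel(o['position']+.1*f,6.3,25,o))"
```

```text
[ 0.46608504 -0.0810756   0.04136196] [ 0.86  0.06 -0.7   2.36 -0.23  0.32 -1.1 ] [-0.3013442  -0.27296887  0.44244056] (array([-0.0015, -0.0005,  0.0008]), array([ 0.0021, -0.0012, -0.0004]))
(array([ 0.0906, -0.0001,  0.0424]), array([ 0.0021, -0.0012, -0.0004]))
```

>>> move_arm --plan '[{"delta_pos":[0.009,0,0.0042],"turn":[0,0,0],"fingers":1},{"delta_pos":[0.0165,0,0.0077],"turn":[0,0,0],"fingers":1},{"delta_pos":[0.024,0,0.0112],"turn":[0,0,0],"fingers":1},{"delta_pos":[0.0315,0,0.0147],"turn":[0,0,0],"fingers":1},{"delta_pos":[0.039,0,0.0182],"turn":[0,0,0],"fingers":1},{"delta_pos":[0.046,0,0.0215],"turn":[0,0,0],"fingers":1},{"delta_pos":[0.053,0,0.0248],"turn":[0,0,0],"fingers":1},{"delta_pos":[0.06,0,0.028],"turn":[0,0,0],"fingers":1},{"delta_pos":[0.067,0,0.0313],"turn":[0,0,0],"fingers":1},{"delta_pos":[0.074,0,0.0346],"turn":[0,0,0],"fingers":1},{"delta_pos":[0.0815,0,0.038],"turn":[0,0,0],"fingers":1},{"delta_pos":[0.0815,0,0.038],"turn":[0,0,0],"fingers":1}]'

```text
clock: 3.9
position: [0.5562, -0.0712, 0.0423]
ee_rot: [0.974, 0.054, 0.218, -0.01]
ft_force: [0.2, 0.3, 0.2]
grip_width: -0.002
grasp_force: 0.0
```

```bash
python3 -c "
from h import *
c=camera('top');W=cloud(c);s=W[170:275,275:345].reshape(-1,3);s=s[~np.isnan(s).any(1)]
k=c['color'][170:275,275:345].reshape(-1,3)[~np.isnan(W[170:275,275:345].reshape(-1,3)).any(1)]
p=s[(s[:,2]>.1)&(s[:,2]<.125)&(k.max(1)<60)]
cv2.imwrite('pics/t2.png',cv2.resize(c['color'][150:285,235:385],None,fx=4,fy=4,interpolation=cv2.INTER_CUBIC)[...,::-1])
f=np.array([np.cos(np.radians(6.3)),np.sin(np.radians(6.3)),0])
o=get_obs();print(p.mean(0),o['position'],o['ft_force'],o['ft_force']@f,(o['position']-[.535,-.073,0])@f)"
```

```text
[ 0.57982045 -0.06699635  0.11127216] [ 0.55581764 -0.07089727  0.04193756] [0.23333313 0.7539923  0.06133955] 0.3146628433641289 0.02092266484977673
```

View pics/t2.png

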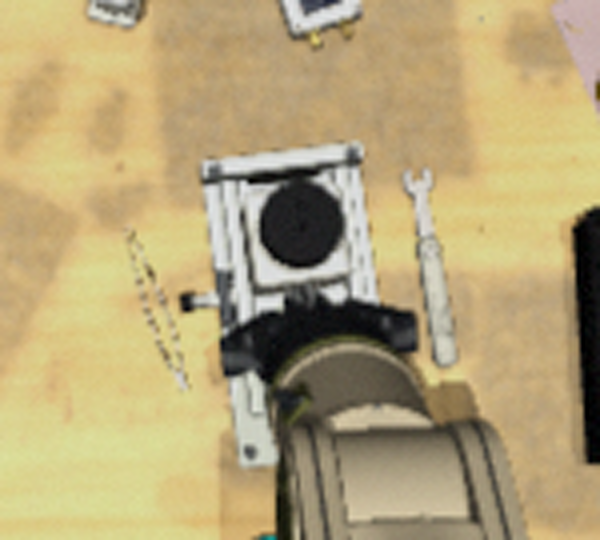

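The bottle (cap at (300,222) in the crop) has moved most of the way, and a small gap to the stop remains. I creep on from here.

>>> move_arm --plan '[{"delta_pos":[0.0023,0,0.0011],"turn":[0,0,0],"fingers":1},{"delta_pos":[0.0045,0,0.0021],"turn":[0,0,0],"fingers":1},{"delta_pos":[0.0068,0,0.0032],"turn":[0,0,0],"fingers":1},{"delta_pos":[0.009,0,0.0042],"turn":[0,0,0],"fingers":1},{"delta_pos":[0.0109,0,0.0051],"turn":[0,0,0],"fingers":1},{"delta_pos":[0.0118,0,0.0055],"turn":[0,0,0],"fingers":1}]'

```text
clock: 4.7
position: [0.5673, -0.0694, 0.04]
ee_rot: [0.975, 0.054, 0.216, -0.011]
ft_force: [-4.8, -3.1, 2.9]
grip_width: -0.001
grasp_force: 2.5
```

```bash
cat > q.py <<'E'
from h import *
f=np.array([np.cos(np.radians(6.3)),np.sin(np.radians(6.3)),0])
c=camera('top');W=cloud(c);m=(np.abs(W[...,2]-.111)<.008)&(c['color'].max(-1)<60);m[:175]=0;m[275:]=0;m[:,:275]=0;m[:,345:]=0
n,l,st,ce=cv2.connectedComponentsWithStats(m.astype(np.uint8))
i=1+st[1:,4].argmax();p=W[l==i]
o=get_obs();print('cap',p.mean(0).round(4),'s',((p.mean(0)-[.535,-.073,0])@f).round(4),st[i,4],'tcp',o['position'].round(4),'s',((o['position']-[.535,-.073,0])@f).round(4),'F',o['ft_force'].round(2),(o['ft_force']@f).round(2),o['clock'])
E
python3 q.py
```

```text
cap [ 0.612  -0.0644  0.1107] s 0.0775 317 tcp [ 0.5675 -0.0693  0.0401] s 0.0327 F [-3.07 -1.96  2.02] -3.27 4.75
```

>>> move_arm --plan '[{"delta_pos":[0.0014,0,0.0006],"turn":[0,0,0],"fingers":1},{"delta_pos":[0.0027,0,0.0013],"turn":[0,0,0],"fingers":1},{"delta_pos":[0.0041,0,0.0019],"turn":[0,0,0],"fingers":1},{"delta_pos":[0.0054,0,0.0025],"turn":[0,0,0],"fingers":1}]'

```text
clock: 5.25
position: [0.5723, -0.0681, 0.0395]
ee_rot: [0.975, 0.054, 0.215, -0.011]
ft_force: [-15.0, -1.9, 9.9]
grip_width: 0.005
grasp_force: 7.8
```

```bash
python3 q.py
```

```text
cap [ 0.6163 -0.0635  0.1105] s 0.0818 315 tcp [ 0.5724 -0.0681  0.0395] s 0.0377 F [-13.93   0.28  10.05] -13.82 5.3
```

>>> move_arm --plan '[{"delta_pos":[0,0,0],"turn":[0,0,0],"fingers":1},{"delta_pos":[0.0005,0,0.0002],"turn":[0,0,0],"fingers":1},{"delta_pos":[0.0005,0,0.0002],"turn":[0,0,0],"fingers":1},{"delta_pos":[0.0005,0,0.0002],"turn":[0,0,0],"fingers":1},{"delta_pos":[0.0005,0,0.0002],"turn":[0,0,0],"fingers":1}]'

```text
clock: 5.92
position: [0.5725, -0.0681, 0.0394]
ee_rot: [0.975, 0.054, 0.215, -0.011]
ft_force: [-15.1, -0.1, 10.1]
grip_width: 0.001
grasp_force: 7.7
```

```bash
python3 q.py; python3 -c "
from h import *
for i in (0,):
    c=camera('wrist');cv2.imwrite('pics/w2.png',cv2.resize(c['color'][0:300,100:460],None,fx=2,fy=2)[...,::-1])"
```

```text
cap [ 0.6165 -0.0634  0.1106] s 0.0821 311 tcp [ 0.5725 -0.0681  0.0394] s 0.0378 F [-15.22  -0.61  10.12] -15.2 5.975
```

View pics/w2.png

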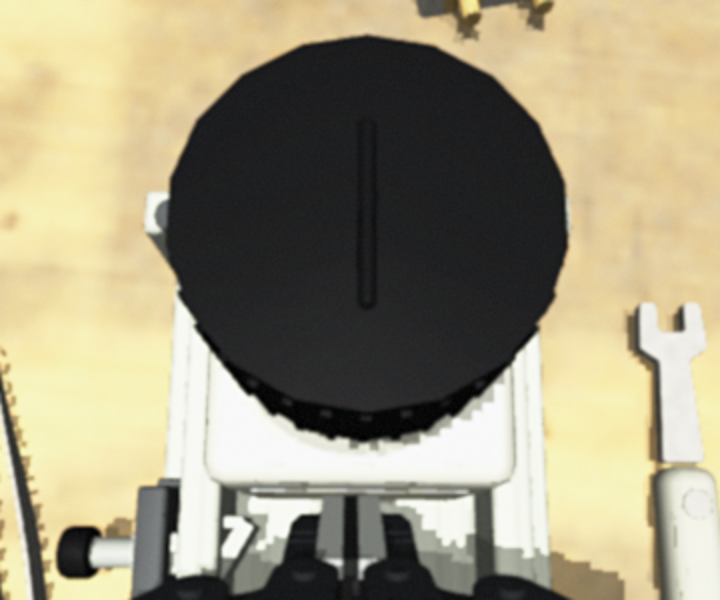

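The catch nose stands out in the channel at (238,540), behind the bottle's near face at y≈490. The force has settled near 15 N. I press slightly more and hold for a second to be safe.

>>> move_arm --plan '[{"delta_pos":[0.0006,0,0.0003],"turn":[0,0,0],"fingers":1},{"delta_pos":[0.0012,0,0.0006],"turn":[0,0,0],"fingers":1},{"delta_pos":[0.0012,0,0.0006],"turn":[0,0,0],"fingers":1},{"delta_pos":[0.0012,0,0.0006],"turn":[0,0,0],"fingers":1},{"delta_pos":[0.0012,0,0.0006],"turn":[0,0,0],"fingers":1},{"delta_pos":[0.0012,0,0.0006],"turn":[0,0,0],"fingers":1},{"delta_pos":[0.0012,0,0.0006],"turn":[0,0,0],"fingers":1},{"delta_pos":[0.0012,0,0.0006],"turn":[0,0,0],"fingers":1},{"delta_pos":[0.0012,0,0.0006],"turn":[0,0,0],"fingers":1}]'

```text
clock: 7.15
position: [0.5733, -0.068, 0.039]
ee_rot: [0.975, 0.054, 0.214, -0.011]
ft_force: [-18.3, -0.8, 10.7]
grip_width: 0.0
grasp_force: 8.9
```

```bash
python3 q.py
```

```text
cap [ 0.6171 -0.0637  0.1108] s 0.0827 311 tcp [ 0.5733 -0.068   0.039 ] s 0.0386 F [-18.01  -0.8   11.42] -17.99 7.2
```

>>> move_arm --plan '[{"delta_pos":[-0.0091,0,-0.0042],"turn":[0,0,0],"fingers":1},{"delta_pos":[-0.0272,0,-0.0127],"turn":[0,0,0],"fingers":1},{"delta_pos":[-0.0453,0,-0.0212],"turn":[0,0,0],"fingers":1},{"delta_pos":[-0.0453,0,-0.0212],"turn":[0,0,0],"fingers":1},{"delta_pos":[-0.0284,0,-0.0574],"turn":[0,0,0],"fingers":0.6},{"delta_pos":[-0.0073,0,-0.1027],"turn":[0,0,0],"fingers":0.3},{"delta_pos":[0.0096,0,-0.139],"turn":[0,0,0],"fingers":0},{"delta_pos":[0.0096,0,-0.139],"turn":[0,0,0],"fingers":0},{"delta_pos":[0.0096,0,-0.139],"turn":[0,0,0],"fingers":0}]'

```text
clock: 8.32
position: [0.5261, -0.0733, 0.17]
ee_rot: [0.975, 0.054, 0.217, -0.011]
ft_force: [0.3, 0.4, 0.3]
grip_width: 0.995
grasp_force: 0.0
```

Run:
```python
exec(open('q.py').read())
print(o['joint_pos'].round(2),o['grip_width'])
for y in(-29,6.3,41):print(y,rel([.616,-.0637,.17],y,0,o))
c=camera('top');W=cloud(c)
s=W[150:280,270:350].reshape(-1,3);s=s[~np.isnan(s).any(1)]
p=s[(s[:,2]>.057)&(s[:,2]<.072)];r=cv2.minAreaRect((p[:,:2]*1000).astype(np.float32));print(r)
p=s[(s[:,2]>.1)&(s[:,2]<.12)];r=cv2.minAreaRect((p[:,:2]*1000).astype(np.float32));print(r,np.median(p[:,2]))
```

```text
cap [ 0.6143 -0.0637  0.1106] s 0.0798 315 tcp [ 0.5256 -0.0731  0.1694] s -0.0093 F [-1.06  0.01 -0.43] -1.06 8.375
[ 0.85 -0.06 -0.7   2.12 -0.23  0.65 -1.17] 1.0029142703506415
-29 (array([0.0826, 0.0006, 0.0378]), array([-0.1336, -0.4222,  0.6068]))
6.3 (array([0.0826, 0.0006, 0.0378]), array([ 0.0007, -0.436 ,  0.0006]))
41 (array([0.0826, 0.0006, 0.0378]), array([ 0.1327, -0.4222, -0.5953]))
((616.4772338867188, -64.78358459472656), (64.18997192382812, 63.70882797241211), 5.735326766967773)
((616.3995361328125, -64.55745697021484), (50.17768859863281, 51.8686408996582), 42.934295654296875) 0.11045323180904378
```

The bottle settled back about 3 mm onto the catch. Next I go above the cap, upright, at yaw −29°.

Scaled: -0.4222 rad / 1.5708 = -0.2688.

>>> move_arm --plan '[{"delta_pos":[0.02,0,0.009],"turn":[-0.021,-0.0675,0.0968],"fingers":0},{"delta_pos":[0.041,0,0.019],"turn":[-0.0427,-0.1343,0.1929],"fingers":0},{"delta_pos":[0.061,0.001,0.028],"turn":[-0.0637,-0.2018,0.2897],"fingers":0},{"delta_pos":[0.0816,0.001,0.0374],"turn":[-0.0851,-0.2688,0.3863],"fingers":0},{"delta_pos":[0.0816,0.001,0.0374],"turn":[-0.0851,-0.2688,0.3863],"fingers":0},{"delta_pos":[0.0816,0.001,0.0374],"turn":[-0.0851,-0.2688,0.3863],"fingers":0}]'

```text
clock: 9.18
position: [0.6154, -0.0638, 0.1687]
ee_rot: [0.968, -0.25, -0.001, -0.0]
ft_force: [0.0, 0.3, 0.2]
grip_width: 0.998
grasp_force: 0.0
```

Run:
```python
from h import *
o=get_obs();print(o['position'].round(4),o['joint_pos'].round(2),rel([.615,-.064,.092],-29,0,o))
c=camera('wrist');cv2.imwrite('pics/w3.png',c['color'][...,::-1])
z=c['range_z'];v,u=np.mgrid[:420,:560];P=np.stack([(u-c['cx'])/c['fx']*z,(v-c['cy'])/c['fy']*z,z,np.ones_like(z)],-1)@c['tool_from_camera'].T
W=Ro.from_quat(o['ee_rot']).apply(P[...,:3].reshape(-1,3))+o['position']
k=(z.ravel()>0)&(abs(W[:,2]-.111)<.006)&(c['color'].max(-1).ravel()<70)&(np.hypot(W[:,0]-.615,W[:,1]+.064)<.035)
print(k.sum(),W[k].mean(0),cv2.minEnclosingCircle((W[k][:,:2]*1000).astype(np.float32)),cv2.minAreaRect((W[k][:,:2]*1000).astype(np.float32)))
```

```text
[ 0.6154 -0.0638  0.1687] [ 0.56  0.46 -0.69  1.54  0.3   1.25 -2.25] (array([-0.0001,  0.0003,  0.0767]), array([-0.0004,  0.0019,  0.0009]))
5000 [ 0.6159327  -0.06621099  0.11150255] ((614.8329467773438, -65.3563003540039), 26.742904663085938) ((614.9340209960938, -65.96908569335938), (50.608741760253906, 52.12730407714844), 59.08833694458008)
```

View pics/w3.png

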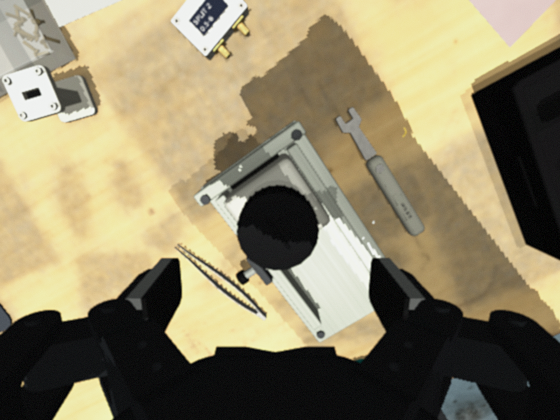

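The wrist view shows the cap at (278,228), centred between the open fingers. The joint range is fine for the counter-clockwise turn. I descend and grip.

>>> move_arm --plan '[{"delta_pos":[0.0002,0.0012,0.025],"turn":[0,0,0],"fingers":0},{"delta_pos":[0.0002,0.0012,0.05],"turn":[0,0,0],"fingers":0},{"delta_pos":[0.0002,0.0012,0.07],"turn":[0,0,0],"fingers":0},{"delta_pos":[0.0002,0.0012,0.0767],"turn":[0,0,0],"fingers":0},{"delta_pos":[0.0002,0.0012,0.0767],"turn":[0,0,0],"fingers":0},{"delta_pos":[0.0002,0.0012,0.0767],"turn":[0,0,0],"fingers":0.25},{"delta_pos":[0.0002,0.0012,0.0767],"turn":[0,0,0],"fingers":0.5},{"delta_pos":[0.0002,0.0012,0.0767],"turn":[0,0,0],"fingers":1},{"delta_pos":[0.0002,0.0012,0.0767],"turn":[0,0,0],"fingers":1},{"delta_pos":[0.0002,0.0012,0.0767],"turn":[0,0,0],"fingers":1},{"delta_pos":[0.0002,0.0012,0.0767],"turn":[0,0,0],"fingers":1}]' --force 60

```text
clock: 10.6
position: [0.6152, -0.0656, 0.0948]
ee_rot: [0.968, -0.251, 0.001, 0.0]
ft_force: [-0.8, 0.4, 5.2]
grip_width: 0.604
grasp_force: 61.5
```

```bash
python3 q.py
```

```text
cap [ 0.6069 -0.042   0.1086] s 0.0749 7 tcp [ 0.6152 -0.0656  0.0948] s 0.0805 F [-0.44 -0.41  4.33] -0.49 10.65
```

>>> move_arm --plan '[{"delta_pos":[0,0,0.002],"turn":[0,0,0],"fingers":1},{"delta_pos":[0,0,0.004],"turn":[0,0,0],"fingers":1},{"delta_pos":[0,0,0.006],"turn":[0,0,0],"fingers":1},{"delta_pos":[0,0,0.007],"turn":[0,0,0],"fingers":1},{"delta_pos":[0,0,0.007],"turn":[0,0,0],"fingers":1},{"delta_pos":[0,0,0.007],"turn":[0,0,0],"fingers":1}]'

```text
clock: 11.4
position: [0.6153, -0.0657, 0.0885]
ee_rot: [0.968, -0.251, 0.001, 0.0]
ft_force: [-3.4, 1.1, 11.2]
grip_width: 0.604
grasp_force: 62.1
```

The cap is about 6 mm down at 11 N. I twist counter-clockwise, keeping it down.

Scaled: -1.26 rad / 1.5708 = -0.8021.

>>> move_arm --plan '[{"delta_pos":[0,0,0.0006],"turn":[0,0,-0.0764],"fingers":1},{"delta_pos":[0,0,0.0006],"turn":[0,0,-0.1528],"fingers":1},{"delta_pos":[0,0,0.0006],"turn":[0,0,-0.2292],"fingers":1},{"delta_pos":[0,0,0.0006],"turn":[0,0,-0.3056],"fingers":1},{"delta_pos":[0,0,0.0006],"turn":[0,0,-0.382],"fingers":1},{"delta_pos":[0,0,0.0006],"turn":[0,0,-0.4584],"fingers":1},{"delta_pos":[0,0,0.0006],"turn":[0,0,-0.5348],"fingers":1},{"delta_pos":[0,0,0.0006],"turn":[0,0,-0.6112],"fingers":1},{"delta_pos":[0,0,0.0006],"turn":[0,0,-0.6875],"fingers":1},{"delta_pos":[0,0,0.0006],"turn":[0,0,-0.7576],"fingers":1},{"delta_pos":[0,0,0.0006],"turn":[0,0,-0.8021],"fingers":1},{"delta_pos":[0,0,0.0006],"turn":[0,0,-0.8021],"fingers":1}]'

```text
clock: 12.9
position: [0.6163, -0.0655, 0.0885]
ee_rot: [0.93, 0.368, 0.002, 0.001]
ft_force: [0.1, -0.2, 12.9]
grip_width: 0.608
grasp_force: 62.1
```

Run:
```python
from h import *
o=get_obs();print(o['position'].round(4),o['joint_pos'].round(2),Ro.from_quat(o['ee_rot']).as_matrix()[:2,0],o['ft_force'],o['torque'],o['grip_width'])
```

```text
[ 0.6163 -0.0655  0.0885] [ 0.7   0.62 -0.9   1.61  0.52  1.16 -1.13] [0.72867277 0.68485506] [ 0.12784491 -0.21446858 12.86785922] [0.10364005 0.07210976 0.0096843 ] 0.6076955305973986
```

>>> move_arm --plan '[{"delta_pos":[0,0,-0.004],"turn":[0,0,0],"fingers":1},{"delta_pos":[0,0,-0.009],"turn":[0,0,0],"fingers":1},{"delta_pos":[0,0,-0.012],"turn":[0,0,0],"fingers":1},{"delta_pos":[0,0,-0.012],"turn":[0,0,0],"fingers":1}]'

```text
clock: 13.4
position: [0.6144, -0.0658, 0.0983]
ee_rot: [0.93, 0.368, 0.0, 0.0]
ft_force: [-0.8, -0.6, 0.0]
grip_width: 0.606
grasp_force: 62.5
```

No pull is felt, so the cap is free. I lift on.

>>> move_arm --plan '[{"delta_pos":[0,0,-0.008],"turn":[0,0,0],"fingers":1},{"delta_pos":[0,0,-0.018],"turn":[0,0,0],"fingers":1},{"delta_pos":[0,0,-0.032],"turn":[0,0,0],"fingers":1},{"delta_pos":[0,0,-0.048],"turn":[0,0,0],"fingers":1},{"delta_pos":[0,0,-0.062],"turn":[0,0,0],"fingers":1},{"delta_pos":[0,0,-0.071],"turn":[0,0,0],"fingers":1},{"delta_pos":[0,0,-0.071],"turn":[0,0,0],"fingers":1},{"delta_pos":[0,0,-0.071],"turn":[0,0,0],"fingers":1},{"delta_pos":[0,0,-0.071],"turn":[0,0,0],"fingers":1}]'

```text
clock: 14.52
position: [0.6144, -0.0657, 0.1689]
ee_rot: [0.93, 0.368, -0.0, 0.0]
ft_force: [0.4, 0.3, -0.7]
grip_width: 0.606
grasp_force: 62.6
```

Run:
```python
from h import *
o=get_obs();print(o['position'].round(4),o['ft_force'].round(2),o['grip_width'],o['grasp_force'],o['clock'])
a=camera('scene')['color'][170:280,240:360];cv2.imwrite('pics/s9.png',cv2.resize(a,None,fx=5,fy=5,interpolation=cv2.INTER_CUBIC)[...,::-1])
```

```text
[ 0.6144 -0.0657  0.1689] [ 0.41  0.26 -0.72] 0.606399539478955 62.585575743578374 14.525
```

View pics/s9.png

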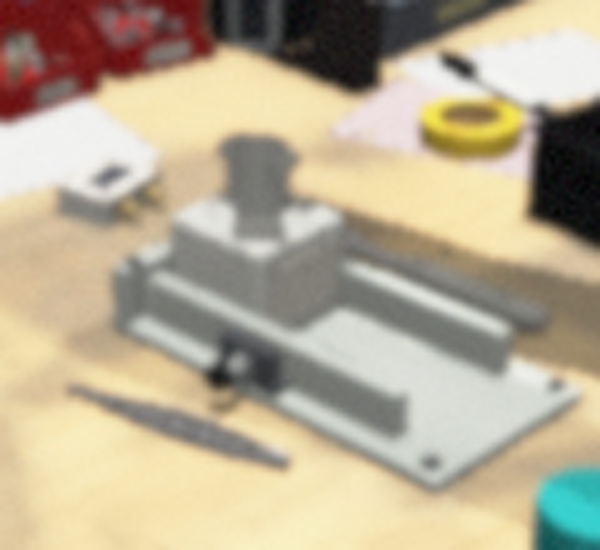

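The picture shows the bottle upright at the end wall with its neck bare (258,180), and the bystanders around it undisturbed. By the lift height the cap's underside is about 59 mm above the rim. I hand in.

```bash
python3 -c "
from workcell import *
print(hand_in())"
```

```text
the job is handed in; nothing more can be done
None
```

The job is handed in, with no verdict returned: the bottle was pressed home and settled back about 3 mm, apparently onto the catch. The cap was pushed down, turned about 72° counter-clockwise and lifted off, and is held still about 59 mm above the neck by calculation.

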